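# Draw the fly reel out of the locked compartment tray

## Robot

A 6-joint arm with a two-finger parallel gripper is mounted at the origin on a cart in front of the work surface, level with it; the furniture and walls round the work are solid. World frame = base frame: x ahead of the robot, y to its left, z up, the work surface at z = 0. Lengths are in mm, angles in rad, forces in N, time in s.
With the tool pointing down it reaches from about 275 to 1000 mm from the base axis. Payload 8.4 kg.
Tool frame: the origin (TCP) lies between the finger pads; the fingertips stand 22 mm ahead of it and the grasp point (between the pads) lies 3 mm ahead of it (r.nose_length is the z of the fingertips in the tool frame, in mm); z points along the fingers, y is the line along which they close (so a half turn about z gives the same grasp; the last joint's range is limited). The gripper opens to 85 mm and grips with 20 to 120 N. Pads are 22 mm wide; open, the fingers measure 114 mm over their backs; the gripper's body (76 mm by 85 mm) begins 54 mm behind the grasp point. The pads swing forward as they close: fully open they stand 13 mm farther back than shut.
Start: joints at [-1.282, 0.353, 1.633, -0, 1.155, -0.002], TCP at [179.198, -598.762, 253.281] pointing down, gripper open.
Joint ranges: [-2.63, 2.63], [-0.92, 2.1], [0.06, 2.66], [-1.3, 4.44], [0, 2.69], [-3.02, 3.02]. Speed limits (rad/s): [2.22, 2.22, 2.79, 3.14, 3.14, 3.14].

## Interface

Orientations are given as [roll, pitch, yaw] about the fixed x, y, z axes, in that order (R = Rz(yaw) Ry(pitch) Rx(roll)).
In Python, from rig import r, readout, grab_frame, camera_params gives the robot as it stands (r), with the cameras as plain functions and the readings (readout).
- The arm moves only by the tool move_tool, called after ">>>" in YAML: its name, and indented under it one key for each argument. Schema: {"type":"object","properties":{"deltas":{"type":"array","items":{"type":"number"},"minItems":7,"maxItems":35},"grip_force":{"type":"number"},"only":{"type":"string"},"quiet":{"type":"boolean"},"lines":{"type":"string"}},"required":["deltas"],"additionalProperties":false}. deltas is one flat list of numbers that holds 1 to 5 rows one after another, with no inner brackets; each row has 7 numbers: a rotation vector rx, ry, rz in parts of the range, where 1.0 means pi rad, then dx, dy, dz in a scale on which 1.0 is 400 mm, then the opening from 0.0 (shut) to 1.0 (fully open); each row shifts and turns the commanded pose from where the row before left it, along the tool's axes as they then stand; what a row does not reach is not made up. A row lasts 1/12 s, in which the tool goes at most 41.7 mm and 0.125 rad, less where a joint would pass 70% of its speed; a pose out of reach is approached as far as the arm can. The fingers move at their own pace and stop on an object; grip_force is the grip in N (left out, the last holds). Time passes only in rows, so rows that do not move let the fingers close. The tool returns the time, the measured TCP pose, the force, the opening and the grip force at its end. only (a regular expression) keeps the lines of the reply that match it, lines (a string "A,B") keeps lines A to B, and quiet returns only ok. Input that does not fit is refused with a message, and nothing moves.
- readout.sense(): the state, without advancing time (a new reading comes with each control period).
- grab_frame(name): name is "side" or "top"; returns the picture (480x640x3 uint8, red, green, blue); there is no depth.
- camera_params(name): a dict with "fx", "fy", "cx", "cy" (pixels), "dist_coeffs" ([k1, k2, p1, p2, k3] as OpenCV has them; the pictures are not rectified), "rvec" (rotation vector, rad) and "tvec" (3), from world to camera coordinates, as OpenCV has them. Camera axes: x right, y down, z forward; pixel columns grow to the right and rows downward; lengths in mm; the calibration is good to about 2 mm. A picture is of the moment at which its call begins. camera_params takes no time and is no camera call.
- r.sign_off(): hands the job in; it is judged then, once.
The state is a dict: "clock": time; "qpos": joint angles; "qvel": joint speeds; "joint_efforts": joint torques, N m; "eef_pos": TCP position; "tcp_rot": TCP orientation; "contact_force": force on the tool from outside, world axes, zero at the start; "wrist_torque": the same for the moment, N m; "opening": opening from 0.0 (shut) to 1.0 (fully open); "grasp_force": force on a finger pad.
Only numpy, scipy, OpenCV 4.12 (cv2) and the standard library are available. Lean on these libraries where they do the work, as an engineer would, in place of code of your own. Each camera call takes 0.05 s, during which the arm holds its last target. There are 200 camera calls.

## Task

Slide the compartment tray's transport lock fully open, draw the fly reel out of its compartment into the trough along the front without lifting it, so that it lies flat there, then slide the lock fully shut again. Leave the two line spools in their compartments and do not disturb the lure box, the bare plug lure or the carton standing near the tray.

Things in the scene. Friction and masses are not known exactly. Their poses are not given: they have to be found in the camera images.
- rack: Fixed grey plastic compartment tray, 300 mm wide (y), 274 mm deep (x = -123 to 151 mm); x points to its back, y to its left. Origin on the table, mid-width, at the front edge of the compartment floor. Three compartments side by side centred at y = +98, 0, -98 mm. A guide channel, at most 12 mm high, sticks out 135 mm beyond the left side for the lock bar.
- bay_floor (a point): Centre of the middle compartment's floor, 12 mm above the table. All compartments are alike: open on top and at the front, 92 mm wide inside, 145 mm deep (tray x = 0 to 145 mm), walls 6 mm thick with tops 45 mm above the table.
- trough (a point): Centre of the trough along the whole front of the tray, on its floor, 4 mm above the table. Clear depth 107 mm (tray x = -117 to -10 mm), inner width 288 mm, walls 24 mm high. At its back the lock bar (tray x = -10 to -1 mm) forms a sill 11.5 mm above the table, so the reel drops 8 mm when it comes off the compartment floor.
- lock (a joint): Transport lock: a steel bar with three upright pins 6 mm thick (tops 36 mm above the table), sliding along the tray's y. 0 m = fully shut (a pin in the middle of each compartment's mouth), 0.049 m = fully open (end stop; the bar is drawn out to the left, along the tray's +y, and each pin stands in front of a compartment wall). It stays where it is left; about 2 N moves it.
- lock_grip (a point): Middle of the top of the lock's black grip fin, 54 mm above the table, at x = -5.5 mm, y = +210 mm of the tray when shut and y = +259 mm when open; the fin is 26 mm long (tray's x), 14 mm wide (tray's y) and free on all sides down to 18 mm above the table.
- fly_reel: Fly reel: flat round drum lying on its face, 78 mm across and 44 mm high, with a ring of holes and a small crank knob on top; larger and taller than the spools. 0.1 to 0.3 kg. Origin at the centre of its underside, z up. It lies in any one of the three compartments, with at least 40 mm free between it and the back wall; too wide to be gripped there.
- spool_a: Flanged line spool (dark flanges) lying flat, 64 mm across, 23 mm high; origin at the centre of its underside. In another compartment; to stay there.
- spool_b: Flanged line spool (light flanges) lying flat, 64 mm across, 23 mm high; origin at the centre of its underside. In the remaining compartment; to stay there.
- lure_box: Bystander: loose boxed lure, 157 x 45 x 26 mm, left of the tray; origin at the centre of its underside.
- plug_red: Bystander: loose bare plug lure, 65 x 90 x 20 mm, right of the tray; origin at the centre of its underside.
- carton: Bystander: loose open carton, 93 x 105 x 66 mm, right of the tray; origin at the centre of its underside.

How it is judged (in metres and radians):
On the way, in this order (a step that is already met when the one before it is completed fails the run):
1. the lock is fully open while the reel is still in its compartment (value of joint lock above 0.044 m and x of fly_reel in the frame of rack above 0.03 m), for 0.1 s.
2. the reel lies in the trough, the lock still open (value of joint lock above 0.035 m and x of fly_reel in the frame of rack below -0.044 m and z of fly_reel in the frame of rack below 0.009 m), for 0.1 s.
At the end, for the whole second after the job is handed in: The lock is shut again (within 5 mm of its shut end), the fly reel lies flat on the trough floor (within 0.1 rad, underside within 5 mm of the floor, wholly in front of the lock bar) and at rest, and both spools still lie in their own compartments (value of joint lock below 0.005 m and x of fly_reel in the frame of rack between -0.09 and -0.044 m and y of fly_reel in the frame of rack between -0.115 and 0.115 m and z of fly_reel in the frame of rack below 0.009 m and angle between fly_reel's own z axis and vertical below 0.1 rad and linear speed of fly_reel below 0.02 m/s and x of each of spool_a, spool_b in the frame of rack above 0.025 m and distance of each of spool_a, spool_b from where it was at the start of the episode below 0.07 m and z of each of spool_a, spool_b in the frame of rack below 0.02 m); the robot touches nothing.
It fails at once if the fly reel is lifted (more than 25 mm above its compartment's floor) (z of fly_reel in the frame of rack above 0.037 m).
It fails at once if the lure box, the bare plug lure or the carton is moved by more than 20 mm (distance of any of lure_box, plug_red, carton from where it was at the start of the episode above 0.02 m).
It also fails if it takes over 61 s, if anything falls off the work surface, if the arm or the gripper's body presses on something with over 40 N, if the wrist force passes 120 N, or if a joint passes its speed limit or range.

## Working session

There is one attempt and no reset: what is moved stays moved. The work goes in short steps, Python scripts to look and compute and a tool call to move; the robot and the scene stay as the last step left them, time stands still between calls to the robot, and variables do not carry over. Pictures are saved under pics/ and viewed, at most 10 in all, crops included, and the job is handed in when it is done.

```bash
ls; mkdir -p pics; python3 - <<'E'
from rig import r, readout, grab_frame, camera_params
import cv2
s=readout.sense();print(s)
for n in("top","side"):
    print(n,camera_params(n)); cv2.imwrite(f"pics/{n}0.png",grab_frame(n)[:,:,::-1])
E
```

```text
pics
rig.py
{'clock': 0.0, 'qpos': array([-1.28236873e+00,  3.53651715e-01,  1.63416682e+00,  1.52847947e-05,
        1.15517701e+00, -2.43760201e-03]), 'qvel': array([-0.00029788,  0.00035828,  0.00042626, -0.00074128,  0.00266528,
       -0.00062649]), 'joint_efforts': array([-5.12947952e-05, -6.05254269e+01, -3.42056787e+01,  1.66994428e-04,
        9.39206657e-03,  4.90686693e-05]), 'eef_pos': array([ 179.08999038, -598.31475006,  252.54543978]), 'tcp_rot': array([-3.14018980e+00, -1.73945221e-05,  2.90859005e-01]), 'contact_force': array([ 0.45977503,  0.77280142, -0.46358459]), 'wrist_torque': array([ 0.00784472, -0.02139873,  0.01471379]), 'grasp_force': 0.0, 'opening': 0.9996256847890368}
top {'fx': 491.75795784118543, 'fy': 491.75795784118543, 'cx': 320.1064274890093, 'cy': 234.21949738322428, 'dist_coeffs': array([-0.00498881,  0.        ,  0.        ,  0.        ,  0.        ]), 'rvec': array([ 2.10539804, -2.15937972,  0.15988313]), 'tvec': array([-121.25427835,  528.38354127, 1124.90751364])}
side {'fx': 444.38215933099974, 'fy': 444.38215933099974, 'cx': 316.3014747928115, 'cy': 237.01750689181796, 'dist_coeffs': array([-0.0708748,  0.       ,  0.       ,  0.       ,  0.       ]), 'rvec': array([ 2.22072744, -0.31960809,  0.17197701]), 'tvec': array([-517.1159652 ,   37.74339778, 1127.00685431])}
```

View pics/top0.png

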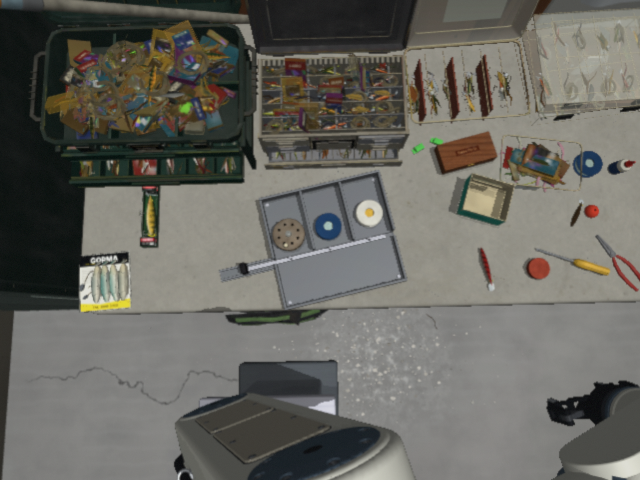

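View pics/side0.png

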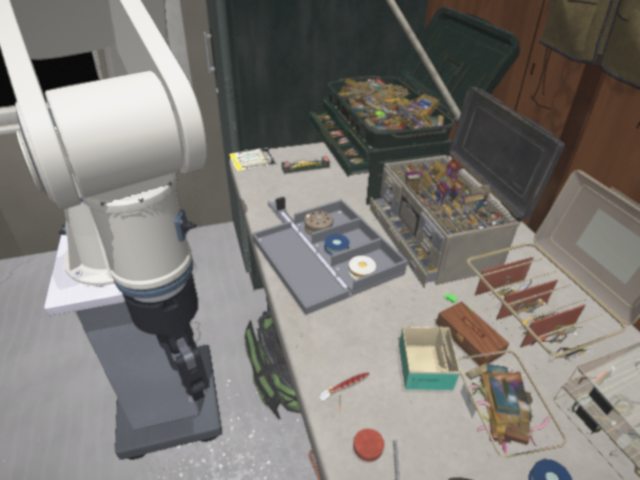

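Top view: the reel (tan disc with holes) is at about (287,235) in the left compartment, with the blue spool at (327,226) and the white one at (369,213). The lock's black fin is at (243,268), and the tray corners are at about (257,199), (378,172), (408,278) and (280,307). Side view: fin at (281,203), reel at (318,220). Next I'll take enlarged crops for the colours and corners.

```bash
python3 - <<'E'
import cv2,numpy as np
a=cv2.imread("pics/top0.png")[160:320,210:420];b=cv2.imread("pics/side0.png")[185:315,245:415]
a=cv2.resize(a,None,fx=3.8,fy=3.7,interpolation=cv2.INTER_CUBIC);b=cv2.resize(b,None,fx=4.5,fy=4.5,interpolation=cv2.INTER_CUBIC)
cv2.imwrite("pics/a.png",a);cv2.imwrite("pics/b.png",b)
t=cv2.imread("pics/top0.png");s=cv2.imread("pics/side0.png")
for p in[(243,268),(287,225),(340,275),(300,205),(240,220),(327,216)]:print(p,t[p[1],p[0]])
for p in[(281,203),(318,215),(290,260),(300,170)]:print(p,s[p[1],p[0]])
E
```

```text
(243, 268) [34 31 33]
(287, 225) [ 95 108 120]
(340, 275) [134 129 126]
(300, 205) [77 76 73]
(240, 220) [135 143 146]
(327, 216) [97 60 32]
(281, 203) [49 49 50]
(318, 215) [145 151 158]
(290, 260) [154 145 145]
(300, 170) [84 92 86]
```

View pics/a.png

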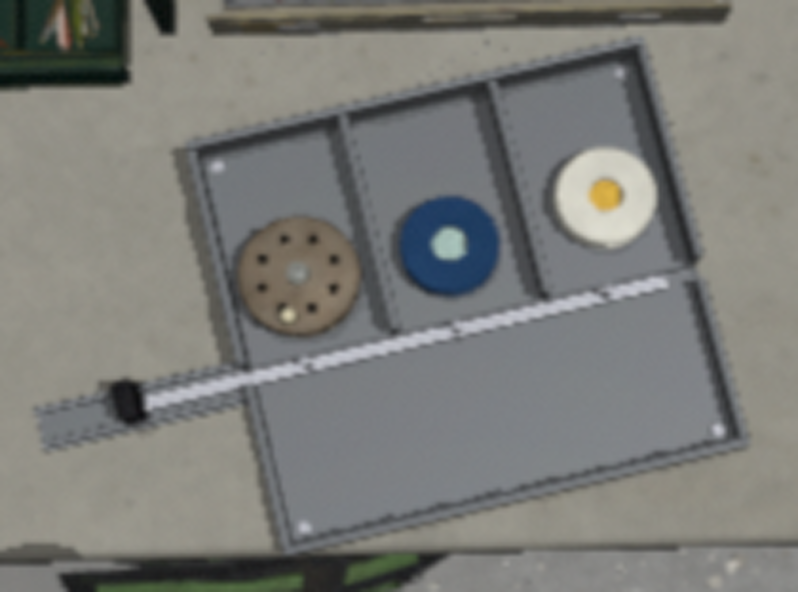

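View pics/b.png

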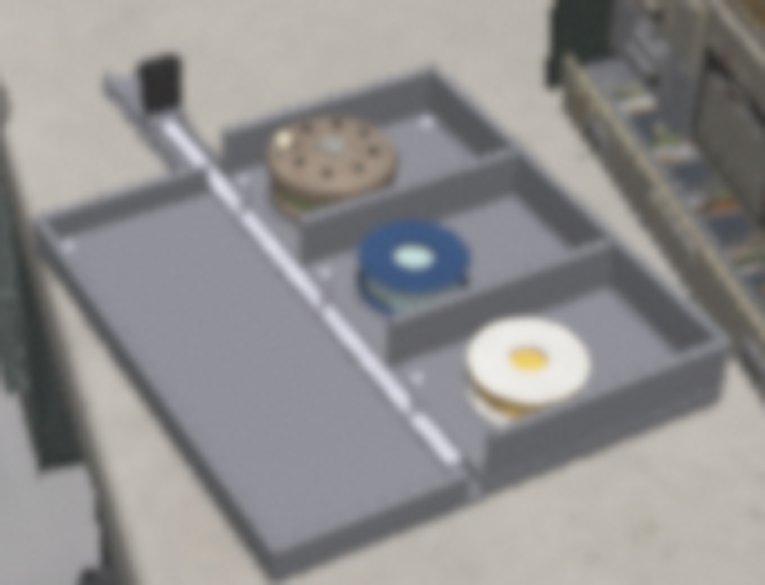

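The crops show the tray corners, the reel's silver centre at crop a (298,272) and b (333,146), its knob, and the fin top at a (128,400) and b (159,62). The lock is shut. I'll triangulate these.

```bash
cat > h.py <<'E'
import cv2,numpy as np
from rig import r, readout, grab_frame, camera_params
def cam(n):
    c=camera_params(n);K=np.array([[c["fx"],0,c["cx"]],[0,c["fy"],c["cy"]],[0,0,1]])
    return K,np.array(c["dist_coeffs"]),np.array(c["rvec"]),np.array(c["tvec"])
def ray(n,p):
    K,d,rv,t=cam(n);R=cv2.Rodrigues(rv)[0]
    u=cv2.undistortPoints(np.array([[p]],float),K,d)[0,0]
    return -R.T@t,R.T@np.r_[u,1]
def plane(n,p,z):
    o,d=ray(n,p);return o+d*(z-o[2])/d[2]
def tri(pt,ps):
    o1,d1=ray("top",pt);o2,d2=ray("side",ps)
    s=np.linalg.lstsq(np.c_[d1,-d2],o2-o1,rcond=None)[0]
    a,b=o1+d1*s[0],o2+d2*s[1];return (a+b)/2,np.linalg.norm(a-b)
def proj(n,P):
    K,d,rv,t=cam(n);return cv2.projectPoints(np.array(P,float).reshape(-1,1,3),rv,t,K,d)[0][:,0]
E
cat > m.py <<'E'
from h import *
A=lambda u,v:(210+u/3.8-.37,160+v/3.7-.37)
B=lambda u,v:(245+u/4.5-.39,185+v/4.5-.39)
pts=dict(BR=((640,43),(727,343),[151,-150,45]),BL=((190,148),(433,68),[151,150,45]),FL=((288,550),(38,222),[-123,150,24]),FR=((748,438),(277,556),[-123,-150,24]),
 reel=((298,272),(333,146),0),fin=((126,400),(159,60),[-5.5,210,54]),blue=((449,244),(413,257),0),white=((606,194),(528,360),0))
Q=[];W=[]
for k,(a,b,q) in pts.items():
    P,e=tri(A(*a),B(*b));print(k,P.round(1),round(e,1))
    if q and k!="fin":Q.append(q);W.append(P)
    pts[k]=P
Q=np.array(Q,float);W=np.array(W)
q,w=Q[:,:2]-Q[:,:2].mean(0),W[:,:2]-W[:,:2].mean(0)
th=np.arctan2((q[:,0]*w[:,1]-q[:,1]*w[:,0]).sum(),(q*w).sum())
R=np.array([[np.cos(th),-np.sin(th)],[np.sin(th),np.cos(th)]]);t=W[:,:2].mean(0)-R@Q[:,:2].mean(0)
print("yaw",th,"t",t,"res",(W[:,:2]-Q[:,:2]@R.T-t).round(1).tolist())
for k in("reel","fin","blue","white"):print(k,"tray",(R.T@(pts[k][:2]-t)).round(1))
E
python3 m.py
```

```text
BR [ 676.9 -278.8   41.8] 2.4
BL [613.4   8.4  43.4] 1.2
FL [353.1 -48.   18.9] 1.2
FR [ 416.8 -337.2   18.3] 2.4
reel [528.5 -58.8  46.5] 0.8
fin [448.4  47.1  54.3] 0.9
blue [ 546.8 -153.3   31.8] 0.9
white [ 576.8 -253.5   33.2] 1.1
yaw 0.21707233308357118 t [ 501.35395601 -166.93363123] res [[-4.3, 2.1], [-3.1, -3.7], [4.1, -1.1], [3.2, 2.7]]
reel tray [49.8 99.7]
fin tray [ -5.6 220.4]
blue tray [47.3  3.5]
white tray [  55.1 -100.7]
```

```bash
cat >> m.py <<'E'
T=lambda x,y,z:[*(R@[x,y]+t),z]
for d in(0,10):
  for y in(98,0,-98):
    for n,f in(("top",lambda p:((p[0]-210+.37)*3.8,(p[1]-160+.37)*3.7)),("side",lambda p:((p[0]-245+.39)*4.5,(p[1]-185+.39)*4.5))):
      print(d,y,n,*[np.round(f(proj(n,[T(-5.5,y+d,z)])[0])) for z in(12,36)])
for n,x0,y0,x1,y1 in(("top",230,255,256,280),("side",268,193,294,218)):
    m=(cv2.imread(f"pics/{n}0.png").max(2)<75).astype(np.uint8)[y0:y1,x0:x1];c=cv2.connectedComponentsWithStats(m)
    print(n,c[2][1:]+[x0,y0,0,0,0],c[3][1:]+[x0,y0])
    # predicted fin box corners
    for d in(0,10): 
      P=proj(n,[T(-5.5+a,210+d+b,z) for a in(-13,13) for b in(-7,7) for z in(18,54)]);print(d,P.min(0).round(1),P.max(0).round(1))
E
python3 m.py|tail -22
```

```text
reel tray [49.8 99.7]
fin tray [ -5.6 220.4]
blue tray [47.3  3.5]
white tray [  55.1 -100.7]
0 98 top [325. 362.] [322. 357.]
0 98 side [252. 221.] [252. 188.]
0 0 top [474. 326.] [475. 321.]
0 0 side [334. 316.] [335. 283.]
0 -98 top [623. 290.] [627. 285.]
0 -98 side [426. 424.] [428. 390.]
10 98 top [309. 365.] [307. 361.]
10 98 side [244. 212.] [244. 179.]
10 0 top [459. 330.] [459. 325.]
10 0 side [325. 306.] [326. 273.]
10 -98 top [608. 294.] [611. 288.]
10 -98 side [416. 412.] [418. 379.]
top [[238 263  11  12  99]] [[243.15151515 268.38383838]]
0 [243.  260.7] [253.5 274.2]
10 [238.8 261.7] [249.5 275.2]
side [[277 198   7  12  71]] [[279.98591549 203.57746479]]
0 [276.4 197.4] [287.5 213.1]
10 [274.9 195.7] [285.9 211.2]
```

The lock starts about 10 mm open: the fin is at tray y≈220 and the pins agree. The reel is at tray (50, 100). At yaw 0.217, tool x is tray x and tool y is tray −y. I'm moving above the fin.

Units first: shifts go in shares of 400 mm and turns go in shares of pi rad. So -31.8 mm / 400 = -0.0795, 22.3 mm / 400 = 0.0558, 0.074 rad / 3.1416 = 0.0236.

>>> move_tool:
  deltas: [0,0,0.0236,0,0,0,0.5,0,0,0,0.0558,-0.0795,0.0138,0.5,0,0,0,0.0558,-0.0795,0.0138,0.5,0,0,0,0.0558,-0.0795,0.0138,0.5,0,0,0,0.0558,-0.0795,0.0138,0.5]
  grip_force: 40

```text
clock: 0.52
eef_pos: [239.0, -453.6, 230.6]
tcp_rot: [-3.141, 0.0, 0.216]
contact_force: [1.6, 0.1, 0.1]
opening: 0.497
grasp_force: 0.0
```

>>> move_tool:
  deltas: [0,0,0,0.0558,-0.0795,0.0138,0.5,0,0,0,0.0558,-0.0795,0.0138,0.5,0,0,0,0.0558,-0.0795,0.0138,0.5,0,0,0,0.0558,-0.0795,0.0138,0.5,0,0,0,0.0558,-0.0795,0.0138,0.5]

```text
clock: 0.93
eef_pos: [313.7, -274.3, 203.5]
tcp_rot: [-3.142, -0.0, 0.216]
contact_force: [1.0, -0.2, 1.0]
opening: 0.499
grasp_force: 0.0
```

>>> move_tool:
  deltas: [0,0,0,0.0558,-0.0795,0.0138,0.5,0,0,0,0.0558,-0.0795,0.0138,0.5,0,0,0,0.0558,-0.0795,0.0138,0.5,0,0,0,0.0558,-0.0795,0.0138,0.5,0,0,0,0.0558,-0.0795,0.0138,0.5]

```text
clock: 1.35
eef_pos: [388.5, -95.0, 176.1]
tcp_rot: [3.141, -0.0, 0.217]
contact_force: [0.9, -0.8, 0.5]
opening: 0.499
grasp_force: 0.0
```

>>> move_tool:
  deltas: [0,0,0,0.0558,-0.0795,0.0138,0.5,0,0,0,0.0558,-0.0795,0.0138,0.5,0,0,0,0.0558,-0.0795,0.0138,0.5,0,0,0,0,0,0,0.5,0,0,0,0,0,0,0.5]

```text
clock: 1.77
eef_pos: [433.2, 12.5, 159.3]
tcp_rot: [-3.141, 0.001, 0.221]
contact_force: [-0.3, -0.7, 0.2]
opening: 0.501
grasp_force: 0.0
```

```bash
cat > w.py <<'E'
from h import *
import sys
th=0.217;t=np.array([501.35,-166.93]);R=np.array([[np.cos(th),-np.sin(th)],[np.sin(th),np.cos(th)]])
s=readout.sense();p=R.T@(s["eef_pos"][:2]-t)
print("clock",round(s["clock"],2),"tray xy",p.round(1),"z",s["eef_pos"][2].round(1),"rpy",s["tcp_rot"].round(3),"F",s["contact_force"].round(1),"open",round(s["opening"],2))
E
python3 w.py
```

```text
clock 1.77 tray xy [-27.9 189.9] z 159.3 rpy [-3.141e+00  1.000e-03  2.210e-01] F [-0.3 -0.7  0.2] open 0.5
```

Scaled: -31 mm / 400 = -0.0775, 25 mm / 400 = 0.0625.

>>> move_tool:
  deltas: [0,0,0,0.055,-0.0775,0,0.5,0,0,0,0,0,0.0625,0.5,0,0,0,0,0,0.05,0.5,0,0,0,0,0,0,0.5]

```text
clock: 2.1
eef_pos: [445.5, 44.7, 112.2]
tcp_rot: [-3.141, 0.005, 0.216]
contact_force: [-1.8, -0.7, -0.4]
opening: 0.5
grasp_force: 0.0
```

```bash
python3 w.py
python3 - <<'E'
from rig import r, readout, grab_frame, camera_params
import cv2,numpy as np
a=grab_frame("top")[200:330,180:330,::-1];b=grab_frame("side")[130:250,210:360,::-1]
f=lambda x:cv2.resize(x,(400,340),interpolation=cv2.INTER_CUBIC)
cv2.imwrite("pics/c.png",np.hstack([f(a),f(b)]))
E
```

```text
clock 2.1 tray xy [ -9.  218.7] z 112.2 rpy [-3.141  0.005  0.216] F [-1.8 -0.7 -0.4] open 0.5
```

View pics/c.png

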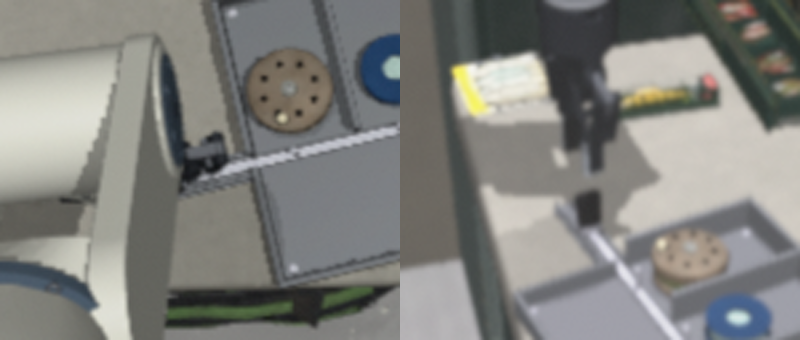

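The right half of the picture (side view) shows the fingers straddling the line just above the fin at (588,205), and the reel is undisturbed. I'll descend, close, and draw the lock out.

Scaled: 20 mm / 400 = 0.05, 12 mm / 400 = 0.03.

>>> move_tool:
  deltas: [0,0,0,0.0075,-0.005,0.05,0.5,0,0,0,0,0,0.05,0.5,0,0,0,0,0,0.03,0.5,0,0,0,0,0,0.02,0.5,0,0,0,0,0,0,0.5]

```text
clock: 2.62
eef_pos: [450.2, 47.6, 54.6]
tcp_rot: [-3.142, 0.001, 0.216]
contact_force: [-1.1, -0.2, 0.8]
opening: 0.504
grasp_force: 0.0
```

```bash
python3 w.py
```

```text
clock 2.62 tray xy [ -3.8 220.5] z 54.6 rpy [-3.142e+00  1.000e-03  2.160e-01] F [-1.1 -0.2  0.8] open 0.5
```

>>> move_tool:
  deltas: [0,0,0,0,0,0,0,0,0,0,0,0,0,0,0,0,0,0,0,0,0,0,0,0,0,0,0,0,0,0,0,0,0,0,0]
  grip_force: 30

```text
clock: 3.03
eef_pos: [451.2, 48.3, 55.8]
tcp_rot: [3.141, -0.002, 0.217]
contact_force: [-0.7, -2.8, 8.2]
opening: 0.158
grasp_force: 33.3
```

```bash
python3 w.py
```

```text
clock 3.03 tray xy [ -2.7 221. ] z 55.8 rpy [ 3.141e+00 -2.000e-03  2.170e-01] F [-0.7 -2.8  8.2] open 0.16
```

Scaled: -7 mm / 400 = -0.0175, -5 mm / 400 = -0.0125.

>>> move_tool:
  deltas: [0,0,0,0,-0.0175,0,0,0,0,0,0,-0.0175,0,0,0,0,0,0,-0.0175,0,0,0,0,0,0,-0.0175,0,0,0,0,0,0,-0.0125,0,0]

```text
clock: 3.45
eef_pos: [444.1, 81.0, 55.8]
tcp_rot: [3.141, -0.002, 0.217]
contact_force: [-0.4, -2.4, 7.1]
opening: 0.159
grasp_force: 33.2
```

```bash
python3 w.py
```

```text
clock 3.45 tray xy [ -2.5 254.5] z 55.8 rpy [ 3.141e+00 -2.000e-03  2.170e-01] F [-0.4 -2.4  7.1] open 0.16
```

>>> move_tool:
  deltas: [0,0,0,0,-0.005,0,0,0,0,0,0,-0.005,0,0,0,0,0,0,-0.0025,0,0,0,0,0,0,0,0,0,0,0,0,0,0,0,0]

```text
clock: 3.87
eef_pos: [443.1, 85.6, 55.8]
tcp_rot: [3.141, -0.002, 0.217]
contact_force: [-0.8, -1.8, 8.3]
opening: 0.152
grasp_force: 33.3
```

```bash
python3 w.py
```

```text
clock 3.87 tray xy [ -2.5 259.2] z 55.8 rpy [ 3.141e+00 -2.000e-03  2.170e-01] F [-0.8 -1.8  8.3] open 0.15
```

No end-stop force yet, so I keep nudging.

Scaled: -2 mm / 400 = -0.005, -1 mm / 400 = -0.0025.

>>> move_tool:
  deltas: [0,0,0,0,-0.005,0,0,0,0,0,0,-0.0025,0,0,0,0,0,0,0,0,0]

```text
clock: 4.12
eef_pos: [443.0, 86.1, 55.8]
tcp_rot: [3.138, -0.002, 0.219]
contact_force: [4.9, -27.0, 6.7]
opening: 0.157
grasp_force: 33.4
```

```bash
python3 w.py
```

```text
clock 4.12 tray xy [ -2.5 259.6] z 55.8 rpy [ 3.138e+00 -2.000e-03  2.190e-01] F [  4.9 -27.    6.7] open 0.16
```

>>> move_tool:
  deltas: [0,0,0,0,-0.0038,0,0,0,0,0,0,-0.0025,0,0,0,0,0,0,0,0,0]

```text
clock: 4.37
eef_pos: [442.9, 86.4, 55.7]
tcp_rot: [3.135, -0.002, 0.221]
contact_force: [10.1, -50.1, 4.8]
opening: 0.153
grasp_force: 34.6
```

```bash
python3 w.py
```

```text
clock 4.37 tray xy [ -2.5 260. ] z 55.7 rpy [ 3.135e+00 -2.000e-03  2.210e-01] F [ 10.1 -50.1   4.8] open 0.15
```

End stop reached, with 50 N at tray y≈259.6 against the expected 259. I'll release, rise and go behind the reel.

>>> move_tool:
  deltas: [0,0,0,0,0.0113,0,0,0,0,0,0,0,0,0.5,0,0,0,0,0,0,0.5,0,0,0,0,0,0,0.5]

```text
clock: 4.7
eef_pos: [442.1, 86.7, 55.0]
tcp_rot: [-3.141, -0.0, 0.217]
contact_force: [-0.8, 0.3, -0.1]
opening: 0.5
grasp_force: 0.0
```

>>> move_tool:
  deltas: [0,0,0,0,0,-0.05,0.5,0,0,0,0,0,-0.075,0.5,0,0,0,0,0,-0.0875,0.5,0,0,0,0.05,0.0675,0,0,0,0,0,0.05,0.0675,0,0]

```text
clock: 5.12
eef_pos: [494.0, 43.2, 142.4]
tcp_rot: [3.141, -0.005, 0.22]
contact_force: [0.6, 1.2, -0.2]
opening: 0.226
grasp_force: 0.0
```

>>> move_tool:
  deltas: [0,0,0,0.05,0.0675,0,0,0,0,0,0.05,0.0675,0,0,0,0,0,0.05,0.0675,0,0,0,0,0,0.0475,0.0625,0,0,0,0,0,0,0,0,0]

```text
clock: 5.53
eef_pos: [597.2, -46.8, 140.2]
tcp_rot: [3.14, -0.004, 0.216]
contact_force: [-0.8, 0.0, 0.2]
opening: -0.001
grasp_force: 0.0
```

>>> move_tool:
  deltas: [0,0,0,0,0,0,0,0,0,0,0,0,0,0]

```text
clock: 5.7
eef_pos: [591.8, -43.6, 139.3]
tcp_rot: [-3.141, 0.002, 0.217]
contact_force: [-0.1, 0.0, 0.1]
opening: -0.001
grasp_force: 0.0
```

```bash
python3 w.py
```

```text
clock 5.7 tray xy [114.8 101. ] z 139.3 rpy [-3.141e+00  2.000e-03  2.170e-01] F [-0.1  0.   0.1] open -0.0
```

Scaled: 20 mm / 400 = 0.05, 3 mm / 400 = 0.0075.

>>> move_tool:
  deltas: [0,0,0,0.0075,0.005,0.05,0,0,0,0,0,0,0.05,0,0,0,0,0,0,0,0]

```text
clock: 5.95
eef_pos: [592.8, -44.2, 96.7]
tcp_rot: [-3.14, 0.006, 0.218]
contact_force: [-0.9, 0.4, -0.5]
opening: -0.002
grasp_force: 0.0
```

```bash
python3 w.py
python3 - <<'E'
from rig import r, readout, grab_frame, camera_params
import cv2,numpy as np
a=grab_frame("top")[160:320,210:420,::-1];b=grab_frame("side")[150:310,230:410,::-1]
f=lambda x:cv2.resize(x,(400,340),interpolation=cv2.INTER_CUBIC)
cv2.imwrite("pics/d.png",np.hstack([f(a),f(b)]))
E
```

```text
clock 5.95 tray xy [115.7 100.2] z 96.7 rpy [-3.14   0.006  0.218] F [-0.9  0.4 -0.5] open -0.0
```

View pics/d.png

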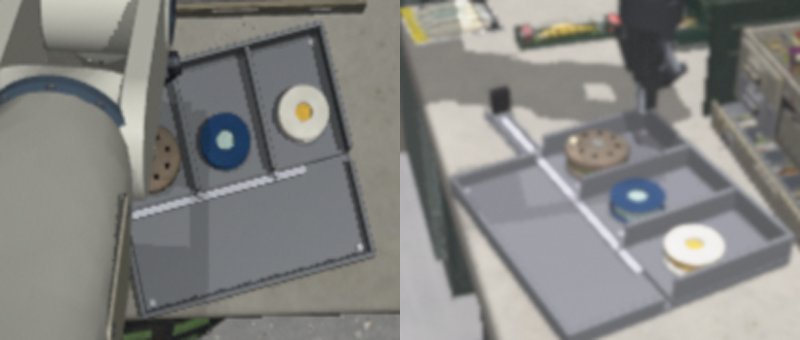

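The side view shows the lock out with its fin at (500,98), pins in front of the walls, and the fingers behind the reel. I'll descend.

Scaled: 18 mm / 400 = 0.045, 15 mm / 400 = 0.0375.

>>> move_tool:
  deltas: [0,0,0,0.005,0.0025,0.045,0,0,0,0,0,0,0.0375,0,0,0,0,0,0,0.025,0,0,0,0,0,0,0.02,0,0,0,0,0,0,0,0]

```text
clock: 6.47
eef_pos: [597.5, -45.8, 48.0]
tcp_rot: [-3.141, 0.002, 0.217]
contact_force: [-0.0, -0.4, -0.1]
opening: -0.0
grasp_force: 0.0
```

```bash
python3 w.py
```

```text
clock 6.47 tray xy [119.9  97.6] z 48.0 rpy [-3.141e+00  2.000e-03  2.170e-01] F [-0.  -0.4 -0.1] open -0.0
```

>>> move_tool:
  deltas: [0,0,0,0,0,0,0]

```text
clock: 6.55
eef_pos: [598.2, -45.9, 49.1]
tcp_rot: [-3.142, 0.0, 0.217]
contact_force: [0.2, -0.2, 0.2]
opening: -0.002
grasp_force: 0.0
```

```bash
python3 w.py
```

```text
clock 6.55 tray xy [120.7  97.3] z 49.1 rpy [-3.142  0.     0.217] F [ 0.2 -0.2  0.2] open -0.0
```

Scaled: -7 mm / 400 = -0.0175, -1.5 mm / 400 = -0.0038.

>>> move_tool:
  deltas: [0,0,0,-0.0125,-0.0038,0.01,0,0,0,0,-0.0175,0,0,0,0,0,0,-0.0175,0,0,0,0,0,0,-0.0175,0,0,0,0,0,0,-0.0175,0,0,0]

```text
clock: 6.97
eef_pos: [565.0, -51.9, 45.1]
tcp_rot: [3.141, -0.001, 0.217]
contact_force: [0.5, 1.0, -0.8]
opening: 0.001
grasp_force: 0.5
```

```bash
python3 w.py
```

```text
clock 6.97 tray xy [86.9 98.6] z 45.1 rpy [ 3.141e+00 -1.000e-03  2.170e-01] F [ 0.5  1.  -0.8] open 0.0
```

>>> move_tool:
  deltas: [0,0,0,-0.0175,0,0,0,0,0,0,-0.0175,0,0,0,0,0,0,-0.0175,0,0,0,0,0,0,-0.0175,0,0,0,0,0,0,-0.0175,0,0,0]

```text
clock: 7.38
eef_pos: [531.2, -59.4, 45.0]
tcp_rot: [3.141, -0.001, 0.217]
contact_force: [1.6, 0.4, 1.1]
opening: 0.004
grasp_force: 1.1
```

```bash
python3 w.py
```

```text
clock 7.38 tray xy [52.3 98.6] z 45.0 rpy [ 3.141e+00 -1.000e-03  2.170e-01] F [1.6 0.4 1.1] open 0.0
```

>>> move_tool:
  deltas: [0,0,0,-0.0175,0,0,0,0,0,0,-0.0175,0,0,0,0,0,0,-0.0175,0,0,0,0,0,0,0,0,0,0,0,0,0,0,0,0,0]

```text
clock: 7.8
eef_pos: [509.9, -63.8, 44.6]
tcp_rot: [-3.141, 0.002, 0.217]
contact_force: [0.3, -0.1, 0.2]
opening: -0.003
grasp_force: 0.0
```

```bash
python3 w.py
python3 - <<'E'
from rig import r, readout, grab_frame, camera_params
import cv2,numpy as np
a=grab_frame("top")[160:320,210:420,::-1];b=grab_frame("side")[150:310,230:410,::-1]
f=lambda x:cv2.resize(x,(400,340),interpolation=cv2.INTER_CUBIC)
cv2.imwrite("pics/e.png",np.hstack([f(a),f(b)]))
E
```

```text
clock 7.8 tray xy [30.6 98.8] z 44.6 rpy [-3.141e+00  2.000e-03  2.170e-01] F [ 0.3 -0.1  0.2] open -0.0
```

View pics/e.png

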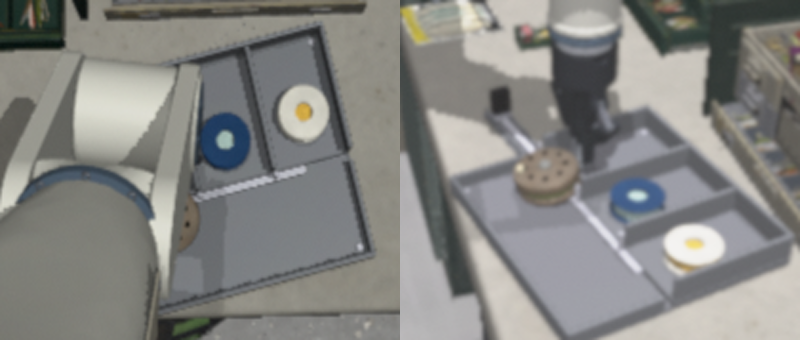

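The reel is crossing the sill at (547,175) in the side view, pushed cleanly. I'll continue 46 mm.

Scaled: -6 mm / 400 = -0.015.

>>> move_tool:
  deltas: [0,0,0,-0.015,0,0,0,0,0,0,-0.015,0,0,0,0,0,0,-0.015,0,0,0,0,0,0,-0.015,0,0,0,0,0,0,-0.015,0,0,0]

```text
clock: 8.32
eef_pos: [480.9, -70.3, 44.7]
tcp_rot: [-3.142, 0.0, 0.217]
contact_force: [1.0, 0.8, -1.2]
opening: 0.003
grasp_force: 0.5
```

```bash
python3 w.py
```

```text
clock 8.32 tray xy [ 0.8 98.7] z 44.7 rpy [-3.142  0.     0.217] F [ 1.   0.8 -1.2] open 0.0
```

>>> move_tool:
  deltas: [0,0,0,-0.015,0,0,0,0,0,0,-0.015,0,0,0,0,0,0,-0.01,0,0,0,0,0,0,0,0,0,0,0,0,0,0,0,0,0]

```text
clock: 8.73
eef_pos: [465.8, -73.8, 44.8]
tcp_rot: [-3.141, 0.0, 0.217]
contact_force: [0.3, 0.3, 0.5]
opening: 0.003
grasp_force: 0.0
```

```bash
python3 w.py
python3 - <<'E'
from rig import r, readout, grab_frame, camera_params
import cv2,numpy as np
a=grab_frame("top")[160:320,210:420,::-1];b=grab_frame("side")[150:310,230:410,::-1]
f=lambda x:cv2.resize(x,(400,340),interpolation=cv2.INTER_CUBIC)
cv2.imwrite("pics/f.png",np.hstack([f(a),f(b)]))
E
```

```text
clock 8.73 tray xy [-14.7  98.7] z 44.8 rpy [-3.141  0.     0.217] F [0.3 0.3 0.5] open 0.0
```

View pics/f.png

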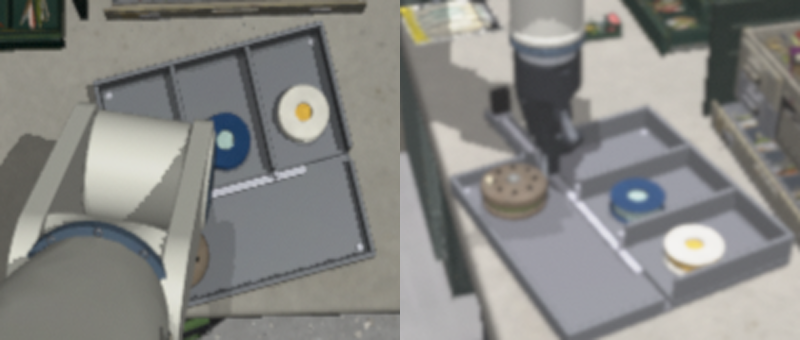

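The reel, at (515,188) in the side view, looks flat in the trough. I'll back off, rise, go to the fin, and measure the reel once it is in clear view.

Scaled: -30 mm / 400 = -0.075, -25 mm / 400 = -0.0625.

>>> move_tool:
  deltas: [0,0,0,0.01,0,0,0,0,0,0,0,0,-0.0625,0,0,0,0,0,0,-0.075,0,0,0,0,0,0,-0.075,0.5,0,0,0,0.0025,-0.075,0,0.5]

```text
clock: 9.25
eef_pos: [469.4, -45.8, 134.7]
tcp_rot: [3.138, -0.009, 0.215]
contact_force: [2.6, 0.5, 0.2]
opening: 0.271
grasp_force: 0.0
```

>>> move_tool:
  deltas: [0,0,0,0.005,-0.0825,0,0.5,0,0,0,0.005,-0.0825,0,0.5,0,0,0,0.005,-0.0825,0,0.5,0,0,0,0.0025,-0.08,0,0.5,0,0,0,0,0,0,0.5]

```text
clock: 9.67
eef_pos: [442.7, 90.3, 130.0]
tcp_rot: [-3.14, -0.0, 0.219]
contact_force: [-0.6, 0.1, -0.1]
opening: 0.501
grasp_force: 0.0
```

>>> move_tool:
  deltas: [0,0,0,0,0,0,0.5,0,0,0,0,0,0,0.5]

```text
clock: 9.83
eef_pos: [443.4, 86.2, 129.8]
tcp_rot: [3.141, -0.0, 0.218]
contact_force: [-0.6, 0.3, -0.3]
opening: 0.501
grasp_force: 0.0
```

```bash
python3 w.py
python3 - <<'E'
from rig import r, readout, grab_frame, camera_params
import cv2,numpy as np
A=grab_frame("top");B=grab_frame("side")
cv2.imwrite("pics/top1.png",A[:,:,::-1]);cv2.imwrite("pics/side1.png",B[:,:,::-1])
a=A[160:320,210:420,::-1];b=B[150:310,230:410,::-1]
f=lambda x:cv2.resize(x,(400,340),interpolation=cv2.INTER_CUBIC)
cv2.imwrite("pics/g.png",np.hstack([f(a),f(b)]))
E
```

```text
clock 9.83 tray xy [ -2.1 259.7] z 129.8 rpy [ 3.141 -0.     0.218] F [-0.6  0.3 -0.3] open 0.5
```

View pics/g.png

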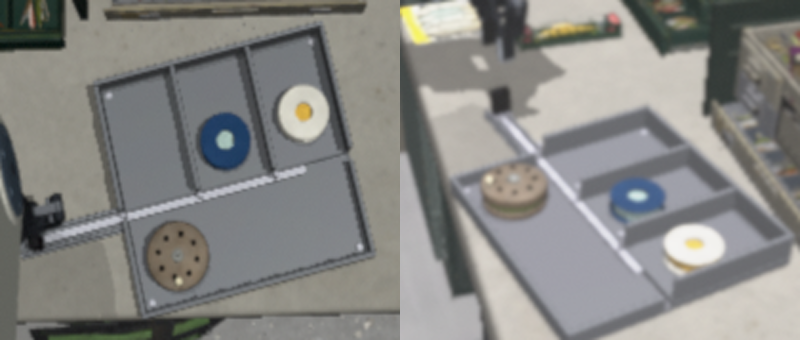

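The reel lies in the trough with its centre at crop (178,256) in the top view and (514,179) in the side view. The fingers stand above the fin. I'll check its position and re-grip the fin.

Scaled: 20 mm / 400 = 0.05, 15 mm / 400 = 0.0375.

```bash
python3 - <<'E'
from h import *
P,e=tri((210+178*210/400,160+256*160/340),(230+114*180/400,150+179*160/340))
th=.217;c,s=np.cos(th),np.sin(th);d=P[:2]-[501.35,-166.93];print(P.round(1),e.round(1),c*d[0]+s*d[1],-s*d[0]+c*d[1])
E
```

```text
[417.7 -92.9  37.7] 1.5 -65.7621532875003 90.27365734339013
```

>>> move_tool:
  deltas: [0,0,0,-0.0025,0,0.05,0.5,0,0,0,0,0,0.05,0.5,0,0,0,0,0,0.05,0.5,0,0,0,0,0,0.0375,0.5,0,0,0,0,0,0,0.5]

```text
clock: 10.35
eef_pos: [440.7, 84.5, 52.5]
tcp_rot: [-3.142, 0.004, 0.215]
contact_force: [-1.0, 0.3, 0.2]
opening: 0.5
grasp_force: 0.0
```

>>> move_tool:
  deltas: [0,0,0,0,0,0,0,0,0,0,0,0,0,0,0,0,0,0,0,0,0,0,0,0,0,0,0,0,0,0,0,0,0,0,0]
  grip_force: 30

```text
clock: 10.77
eef_pos: [442.9, 85.6, 55.6]
tcp_rot: [3.141, -0.002, 0.217]
contact_force: [1.2, -6.2, 3.4]
opening: 0.16
grasp_force: 33.0
```

```bash
python3 w.py
```

```text
clock 10.77 tray xy [ -2.7 259.2] z 55.6 rpy [ 3.141e+00 -2.000e-03  2.170e-01] F [ 1.2 -6.2  3.4] open 0.16
```

The reel is at tray (−66, 90) and its top dropped 8.8 mm from before, as it should when lying on the trough floor. Now I'll shut the lock.

Scaled: 8 mm / 400 = 0.02.

>>> move_tool:
  deltas: [0,0,0,0,0.02,0,0,0,0,0,0,0.02,0,0,0,0,0,0,0.02,0,0,0,0,0,0,0.02,0,0,0,0,0,0,0.02,0,0]

```text
clock: 11.18
eef_pos: [451.4, 46.4, 55.6]
tcp_rot: [-3.141, -0.001, 0.217]
contact_force: [-1.6, 1.5, 6.4]
opening: 0.158
grasp_force: 33.7
```

>>> move_tool:
  deltas: [0,0,0,0,0.0125,0,0,0,0,0,0,0.0075,0,0,0,0,0,0,0.0025,0,0,0,0,0,0,0,0,0,0,0,0,0,0,0,0]

```text
clock: 11.6
eef_pos: [453.3, 37.6, 55.5]
tcp_rot: [3.142, -0.001, 0.216]
contact_force: [-1.0, -1.1, 6.5]
opening: 0.153
grasp_force: 33.6
```

```bash
python3 w.py
```

```text
clock 11.6 tray xy [ -2.9 210.1] z 55.5 rpy [ 3.142e+00 -1.000e-03  2.160e-01] F [-1.  -1.1  6.5] open 0.15
```

>>> move_tool:
  deltas: [0,0,0,0,0.0038,0,0,0,0,0,0,0.0025,0,0,0,0,0,0,0,0,0]

```text
clock: 11.85
eef_pos: [453.3, 37.3, 55.6]
tcp_rot: [-3.138, -0.001, 0.215]
contact_force: [-3.8, 21.2, 9.5]
opening: 0.152
grasp_force: 33.9
```

```bash
python3 w.py
```

```text
clock 11.85 tray xy [ -2.9 209.8] z 55.6 rpy [-3.138e+00 -1.000e-03  2.150e-01] F [-3.8 21.2  9.5] open 0.15
```

End stop reached with 21 N at y≈210. I'll relax, release, retreat and look once more.

Scaled: -2 mm / 400 = -0.005.

>>> move_tool:
  deltas: [0,0,0,0,-0.005,0,0,0,0,0,0,0,0,0.5,0,0,0,0,0,0,0.5,0,0,0,0,0,0,0.5]

```text
clock: 12.18
eef_pos: [453.0, 37.3, 54.9]
tcp_rot: [3.142, -0.0, 0.217]
contact_force: [0.4, 0.5, 0.1]
opening: 0.496
grasp_force: 0.0
```

>>> move_tool:
  deltas: [0,0,0,0,0,-0.05,0.5,0,0,0,0,0,-0.0875,0.5,0,0,0,0,0,-0.0875,0.5,0,0,0,-0.0375,-0.075,0,0.5,0,0,0,-0.0375,-0.075,0,0.5]

```text
clock: 12.6
eef_pos: [412.6, 89.7, 146.9]
tcp_rot: [3.142, -0.006, 0.214]
contact_force: [-0.9, 1.4, 0.1]
opening: 0.499
grasp_force: 0.0
```

>>> move_tool:
  deltas: [0,0,0,0,-0.075,0,0.5,0,0,0,0,-0.075,0,0.5,0,0,0,0,0,0,0.5,0,0,0,0,0,0,0.5]

```text
clock: 12.93
eef_pos: [397.5, 149.2, 144.9]
tcp_rot: [3.142, -0.0, 0.22]
contact_force: [0.2, 0.2, 0.3]
opening: 0.5
grasp_force: 0.0
```

```bash
python3 - <<'E'
from rig import r, readout, grab_frame, camera_params
import cv2
cv2.imwrite("pics/i.png",cv2.resize(grab_frame("side")[140:400,220:480,::-1],(600,600),interpolation=cv2.INTER_CUBIC))
E
```

```text
(no output)
```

View pics/i.png

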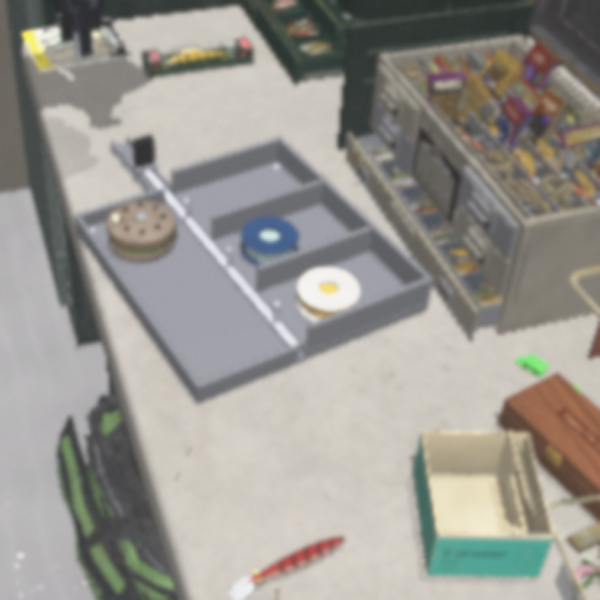

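The picture shows the lock shut with its fin at (143,150), the reel flat in the trough at (142,228), and the spools and bystanders unmoved.

```bash
python3 -c "
from rig import r, readout, grab_frame, camera_params
print(r.sign_off())"
```

```text
the job is handed in; nothing more can be done
None
```

The job is handed in: the lock was opened to its stop, the reel was drawn flat into the trough at about tray (−66, 90) mm, and the lock was shut again to its stop; the last picture shows the spools and bystanders in place.

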